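Make up the tasting order at a pavement cafe

TASK

Make up the tasting order: build the mini burger on the middle of the plate, bun base first, then the patty, then the bun top, all neatly centred on one another, and once it is complete cover it with the steel cloche, standing flat on the plate's floor in the middle. At any time, set out all the cakes on the slate, one to a paper and in its middle: tarts on the round papers, brownies on the square papers with their sides parallel to the slate's edges. Leave the salt shaker, glass and bread basket alone, and do not tip the cloche over.

Things in the scene. Friction and masses are not known exactly. Their poses are not given: they have to be found in the camera images.
- tart0: jam tart: upright round pastry, 40 mm across, 22 mm tall, red jam top; origin at the centre of its underside, z up. May be absent
- brownie0: chocolate brownie: square, 40 x 40 mm, 22 mm tall, one small nut on top; origin at the centre of its underside, x and y square to its sides, z up. May be absent
- round0 (a point): centre of round paper 0 (52 mm across), on the slate's top, at slate x = -75 mm, y = +40 mm; axes as the slate's
- square0 (a point): centre of square paper 0 (52 x 52 mm), on the slate's top, at slate x = -75 mm, y = -40 mm; axes as the slate's
- tart1: jam tart: upright round pastry, 40 mm across, 22 mm tall, red jam top; origin at the centre of its underside, z up. May be absent
- brownie1: chocolate brownie: square, 40 x 40 mm, 22 mm tall, one small nut on top; origin at the centre of its underside, x and y square to its sides, z up. May be absent
- round1 (a point): centre of round paper 1 (52 mm across), on the slate's top, at slate x = 0 mm, y = +40 mm; axes as the slate's
- square1 (a point): centre of square paper 1 (52 x 52 mm), on the slate's top, at slate x = 0 mm, y = -40 mm; axes as the slate's
- tart2: jam tart: upright round pastry, 40 mm across, 22 mm tall, red jam top; origin at the centre of its underside, z up. May be absent
- brownie2: chocolate brownie: square, 40 x 40 mm, 22 mm tall, one small nut on top; origin at the centre of its underside, x and y square to its sides, z up. May be absent
- round2 (a point): centre of round paper 2 (52 mm across), on the slate's top, at slate x = 75 mm, y = +40 mm; axes as the slate's
- square2 (a point): centre of square paper 2 (52 x 52 mm), on the slate's top, at slate x = 75 mm, y = -40 mm; axes as the slate's
- slate: dark slate serving board, 270 (its x) x 190 (its y) x 6 mm, cannot be moved; origin at the centre of its underside. On it a row of three round papers (at its +y side) beside a row of three square papers (at its -y side), papers 75 mm apart along x, rows 80 mm apart. It and the baking paper change places from start to start
- sheet: sheet of brown baking paper, 300 x 200 mm, 2 mm thick, fixed, on which the cakes lie at the start, about 85 to 90 mm apart; origin at the centre of its underside
- board: wooden chopping board, 120 x 330 (its y) x 12 mm, fixed; the three burger layers lie on it at the start in a row along its y, in any order, about 103 mm apart; origin at the centre of its underside
- bun_base: lower half of a mini burger bun: flat disc 64 mm across, 18 mm thick, pale cut face up; origin at the centre of its underside, z up
- patty: dark brown meat patty: flat disc 64 mm across, 16 mm thick; origin at the centre of its underside, z up
- bun_top: upper half of the bun: domed, 66 mm across with an upright side from 3 to 14 mm above its underside, 29 mm tall in all, sesame on top; origin at the centre of its flat underside, z up
- plate_in (a point): middle of the white china plate (190 mm across, cannot be moved): centre of its flat floor, which is 140 mm across and 6 mm above the table, within a sloping rim 14 mm high; z up
- cloche: small steel dome cover, open below, standing upright on the table: 104 mm across outside, 98 mm inside, shell 75 mm tall with 71 mm of room inside in the middle (48 mm wide at that height), black knob above; origin at the centre of its open underside, z up
- cloche_knob (a point): middle of the cloche's black knob (24 mm across, 24 mm tall, on a 12 mm thin neck 20 mm long, above the shell), 106 mm above the cloche's underside, on its axis
- salt_shaker: glass salt shaker with red and white cap, 44 mm across, 92 mm tall; bystander; origin at the centre of its underside
- tumbler: empty glass tumbler, 76 mm across, 110 mm tall; bystander; origin at the centre of its underside
- bread_basket: yellow basket with bread in it, 150 x 140 x 60 mm; bystander; origin at the centre of its underside
Things that resemble listed ones, but are neither listed nor needed, are in the scene too. Leave any green or turquoise look-alike of the cloche alone. Leave any turquoise look-alike of the tart2 alone.

How it is judged:
On the way, in this order (a step that is already met when the one before it is completed fails the run):
1. the bun base lies flat and released in the middle of the plate (horizontal distance between bun_base and plate_in below 0.012 m and z of bun_base in the frame of plate_in between -0.005 and 0.005 m and angle between bun_base's own z axis and vertical below 0.12 rad and contact force between bun_base and the fingers below 0.05 N), for 0.2 s.
2. the patty lies centred on the bun base, released (all of step 1 and horizontal distance between patty and bun_base below 0.012 m and z of patty in the frame of plate_in between 0.013 and 0.023 m and angle between patty's own z axis and vertical below 0.12 rad and contact force between patty and the fingers below 0.05 N), for 0.2 s.
3. the bun top lies centred on the patty, released (all of step 2 and horizontal distance between bun_top and patty below 0.012 m and z of bun_top in the frame of plate_in between 0.029 and 0.039 m and angle between bun_top's own z axis and vertical below 0.12 rad and contact force between bun_top and the fingers below 0.05 N), for 0.2 s.
4. the cloche stands over the burger on the plate, released (all of step 3 and horizontal distance between cloche and plate_in below 0.015 m and z of cloche in the frame of plate_in below 0.005 m and angle between cloche's own z axis and vertical below 0.08 rad and contact force between cloche and the fingers below 0.05 N), for 0.2 s.
At the end, for the whole second after the job is handed in: Burger stacked in order, each layer flat and within 12 mm of the one below (base: of the plate centre); cloche flat on the plate floor within 15 mm of its centre; every cake at rest within 12 mm of the centre of a paper of its shape, brownies square to the slate within 0.2 rad; all released (all of step 4 and linear speed of each of cloche, tart0, tart1, tart2, brownie0, brownie1, brownie2 below 0.02 m/s and ((horizontal distance between tart0 and round0 below 0.012 m and z of tart0 in the frame of round0 below 0.006 m) or (horizontal distance between tart0 and round1 below 0.012 m and z of tart0 in the frame of round1 below 0.006 m) or (horizontal distance between tart0 and round2 below 0.012 m and z of tart0 in the frame of round2 below 0.006 m)) and angle between each of tart0, tart1, tart2, brownie0, brownie1, brownie2's own z axis and vertical below 0.15 rad and ((horizontal distance between tart1 and round0 below 0.012 m and z of tart1 in the frame of round0 below 0.006 m) or (horizontal distance between tart1 and round1 below 0.012 m and z of tart1 in the frame of round1 below 0.006 m) or (horizontal distance between tart1 and round2 below 0.012 m and z of tart1 in the frame of round2 below 0.006 m)) and ((horizontal distance between tart2 and round0 below 0.012 m and z of tart2 in the frame of round0 below 0.006 m) or (horizontal distance between tart2 and round1 below 0.012 m and z of tart2 in the frame of round1 below 0.006 m) or (horizontal distance between tart2 and round2 below 0.012 m and z of tart2 in the frame of round2 below 0.006 m)) and ((horizontal distance between brownie0 and square0 below 0.012 m and z of brownie0 in the frame of square0 below 0.006 m) or (horizontal distance between brownie0 and square1 below 0.012 m and z of brownie0 in the frame of square1 below 0.006 m) or (horizontal distance between brownie0 and square2 below 0.012 m and z of brownie0 in the frame of square2 below 0.006 m)) and ((horizontal distance between brownie1 and square0 below 0.012 m and z of brownie1 in the frame of square0 below 0.006 m) or (horizontal distance between brownie1 and square1 below 0.012 m and z of brownie1 in the frame of square1 below 0.006 m) or (horizontal distance between brownie1 and square2 below 0.012 m and z of brownie1 in the frame of square2 below 0.006 m)) and ((horizontal distance between brownie2 and square0 below 0.012 m and z of brownie2 in the frame of square0 below 0.006 m) or (horizontal distance between brownie2 and square1 below 0.012 m and z of brownie2 in the frame of square1 below 0.006 m) or (horizontal distance between brownie2 and square2 below 0.012 m and z of brownie2 in the frame of square2 below 0.006 m)) and (angle between the x axis of brownie0 and the x axis of slate, either way round below 0.2 rad or angle between the x axis of brownie0 and the y axis of slate, either way round below 0.2 rad) and (angle between the x axis of brownie1 and the x axis of slate, either way round below 0.2 rad or angle between the x axis of brownie1 and the y axis of slate, either way round below 0.2 rad) and (angle between the x axis of brownie2 and the x axis of slate, either way round below 0.2 rad or angle between the x axis of brownie2 and the y axis of slate, either way round below 0.2 rad)); the robot touches nothing.
It fails at once if the salt shaker is moved more than 30 mm (distance of salt_shaker from where it was at the start of the episode above 0.03 m).
It fails at once if the tumbler is moved more than 30 mm (distance of tumbler from where it was at the start of the episode above 0.03 m).
It fails at once if the bread basket is moved more than 30 mm (distance of bread_basket from where it was at the start of the episode above 0.03 m).
It fails at once if the cloche is tipped over (more than 0.8 rad) (angle between cloche's own z axis and vertical above 0.8 rad).
Of tart0, tart1, tart2, brownie0, brownie1, brownie2 only 4 to 6 are there at a start; the rules pass over those that are not, and their reading is None.
At some moment in a run one of tart0, tart1, tart2, brownie0, brownie1, brownie2 may be knocked a few centimetres aside while the robot is not near it.
It also fails if it takes over 208 s, if anything falls off the work surface, if the arm or the gripper's body presses on something with over 40 N, if the wrist force passes 120 N, or if a joint passes its speed limit or range.

ROBOT

A 7-joint arm with a two-finger parallel gripper is mounted at the origin on the work surface. World frame = base frame: x ahead of the robot, y to its left, z up, the work surface at z = 0. Lengths are in m, angles in rad, forces in N, time in s.
With the tool pointing down it reaches from about 0.425 to 0.875 m from the base axis. Payload 8.4 kg.
Tool frame: the origin (TCP) lies on the centre line of the jaws, within the pads' length; the fingertips stand 19 mm ahead of it and the grasp point (between the pads) is the TCP (bot.tcp_to_tips is the distance from the TCP to the fingertips, in m); z points along the fingers, y is the line along which they close (so a half turn about z gives the same grasp; the last joint's range is limited). The gripper opens to 85 mm and grips with 20 to 120 N. Pads are 22 mm wide; open, the fingers measure 114 mm over their backs; the gripper's body (76 mm by 85 mm) begins 54 mm behind the grasp point. The pads swing forward as they close: fully open they stand 13 mm farther back than shut.
Start: joints at [-1.324, 0.333, 0.04, 1.465, -0.013, 1.343, -0.059], TCP at [0.22, 0.611, 0.25] pointing down, gripper open.
Joint ranges: [-2.58, 2.58], [-0.38, 2.09], [-1.3, 1.39], [0.25, 2.4], [-1.5, 4.64], [0.08, 2.09], [-2.65, 2.65]. Speed limits (rad/s): [2.22, 2.22, 2.79, 2.79, 3.14, 3.14, 3.14].

INTERFACE

Orientations are given as a rotation vector (axis times angle).
In Python, from rig import bot gives the robot as it stands.
- The arm moves only by the tool servo_tool, never from a script. Its argument "moves" is a list of rows, each an object with "hand": the opening, from 0 (shut) to 1 (fully open); "xyz": the shift along the tool's x, y, z scaled (see below), a list of three; "twist": the turn about the tool's z scaled (see below). In form: [{"hand": hand, "xyz": [x, y, z], "twist": twist}, ...]. A call has 1 to 12 rows; each row is the pose to reach, as a shift and turn from the pose commanded when the call began, along the tool's axes at that moment, turning the shorter way round; what a row does not reach only later rows make up. The controller multiplies each number of a shift by 15 cm and each number of a turn by 2 pi rad. A row lasts 1/12 s, in which the tool goes at most 41.7 mm and 7.16 degrees, less where a joint would pass 70% of its speed; a pose out of reach is approached as far as the arm can. A call with a number of a shift or a turn outside -1 to 1 is refused whole. A call with a gripper value outside its range is refused whole. The fingers move at their own pace and stop on an object; "grip_force" is the grip in N (left out, the last holds). Time passes only in rows, so rows that repeat a pose let the fingers close. It gives the time, the measured TCP pose, the force, the opening and the grip force at its end, in the units of the state.
- bot.sense(): the state, without advancing time (a new reading comes with each control period).
- bot.camera(name): name is "scene" or "top" or "wrist"; returns a dict with "frame" (384x512x3 uint8, blue, green, red), "range_z" (384x512 float32, m along the optical axis (not along the pixel's ray), 0 where there is no reading), "fx", "fy", "cx", "cy" (pixels), "k1" (the pictures are not rectified: a ray, as slopes to the right and down, at radius r is drawn at 1 + k1 r^2 times it, then the intrinsics apply), "pose" (4x4, takes a point from camera to world coordinates). Camera axes: x right, y down, z forward; pixel columns grow to the right and rows downward; lengths in m; the calibration is good to about 2 mm. A picture is of the moment at which its call begins.
- bot.job_done(): hands the job in; it is judged then, once.
Trained networks look in a picture, given as the dict that the camera call returned (one of the last four; its "shot" number tells which), for a name from the list of things; names that differ only in an ending like _2 or _b are one class to them, and where a whole thing is asked for, a point or a joint stands for the part that bears it (a point fixed in the world has none). Each returns a list of dicts, best first, with "conf" (0 to 1); they miss things now and then, are a little off and sometimes report something else, mostly with a low value. They report only what shows in the picture. A call takes as long as a camera call. They do not tell look-alikes from the thing itself.
- bot.find_in(target, picture): "xyz" ([x, y, z] in m, in world coordinates, good to about 4 mm: the middle of the surface that is visible of it).
- bot.mark_of(target, picture): "xyz" ([x, y, z] in m, in world coordinates, good to about 4 mm: a listed point, or the origin of a listed thing).
The state is a dict: "t": time; "joint_pos": joint angles; "joint_velocities": joint speeds; "joint_torque": joint torques, N m; "tcp_pos": TCP position; "tool_rot": TCP orientation; "wrist_force": force on the tool from outside, world axes, zero at the start; "ft_torque": the same for the moment, N m; "gripper_width": finger opening in m; "grip_force": force on a finger pad.
Only numpy, scipy, OpenCV 4.12 (cv2) and the standard library are available. Lean on these libraries where they do the work, as an engineer would, in place of code of your own. Each camera call takes 0.05 s, during which the arm holds its last target. There are 200 camera calls.

## Working session

There is one attempt and no reset: what is moved stays moved. The work goes in short steps, Python scripts to look and compute and a tool call to move; the robot and the scene stay as the last step left them, time stands still between calls to the robot, and variables do not carry over. Pictures are saved under pics/ and viewed, at most 14 in all, crops included, and the job is handed in when it is done.

Besides the shell and the picture viewer there is one more tool, called after "Request:" as name(argument=value, ...) on one line, values as JSON. servo_tool: Moves the arm, as the interface text tells. Shifts and turns lie within -1 to 1; 1 stands for 15 cm of shift or 2 pi rad of turn. Its arguments: {"type":"object","properties":{"moves":{"type":"array","items":{"type":"object","properties":{"hand":{"type":"number"},"xyz":{"type":"array","items":{"type":"number","minimum":-1,"maximum":1}},"twist":{"type":"number","minimum":-1,"maximum":1}}}},"grip_force":{"type":"number"}},"required":["moves"]}

```bash
ls; mkdir -p pics; cat > h.py <<'E'
import numpy as np, cv2
from rig import bot
def pix(p,c):
    T=np.linalg.inv(c["pose"]); q=T[:3,:3]@np.array(p)+T[:3,3]
    s=q[:2]/q[2]; s=s*(1+c["k1"]*(s@s)); return s*[c["fx"],c["fy"]]+[c["cx"],c["cy"]]
def world(u,v,c,z=None):
    K=np.array([[c["fx"],0,c["cx"]],[0,c["fy"],c["cy"]],[0,0,1.]])
    s=cv2.undistortPoints(np.array([[[u,v]]],float),K,np.array([c["k1"],0,0,0.]))[0,0]
    d=c["pose"][:3,:3]@np.array([s[0],s[1],1]); o=c["pose"][:3,3]
    if z is None: return o+d*c["range_z"][int(round(v)),int(round(u))]
    return o+d*(z-o[2])/d[2]
E
python3 - <<'E'
from h import *
print(bot.sense())
for n in ["top","scene"]:
    c=bot.camera(n); cv2.imwrite(f"pics/{n}0.png",c["frame"]); print(n,c["pose"].round(3).tolist(),c["fx"],c["k1"])
    for t in ["tart0","brownie0","slate","sheet","board","bun_base","patty","bun_top","plate_in","cloche","cloche_knob","round0","square0","round2","square2","salt_shaker","tumbler","bread_basket"]:
        for r in bot.mark_of(t,c):
            print(t,np.round(r["xyz"],3),round(r["conf"],2),pix(r["xyz"],c).round())
E
```

```text
pics
{'t': 0.0, 'joint_pos': array([-1.32416866,  0.33392318,  0.03987347,  1.46630087, -0.01338658,
        1.34331085, -0.0585286 ]), 'joint_velocities': array([-0.00060817, -0.00051315,  0.00066915,  0.00227301, -0.00112119,
       -0.00011576,  0.00313277]), 'joint_torque': array([-3.70330217e-04, -6.58567071e+01,  1.36522852e+00, -4.05555046e+01,
        1.69469404e-02,  1.29142715e-02,  2.53717150e-05]), 'tcp_pos': array([0.22021427, 0.6110895 , 0.24939883]), 'tool_rot': array([-5.40560039e-01, -3.09457115e+00,  2.62080852e-03]), 'wrist_force': array([-0.31356164, -0.74198922, -0.05301085]), 'ft_torque': array([-0.01423755,  0.01133682,  0.02032277]), 'grip_force': 0.0, 'gripper_width': 0.08550496770009093}
top [[-0.028, -0.987, 0.159, 0.364], [-1.0, 0.029, 0.006, 0.108], [-0.011, -0.159, -0.987, 1.183], [0.0, 0.0, 0.0, 1.0]] 409.20256483440454 0.036756209761900166
tart0 [0.306 0.147 0.003] 0.69 [256. 271.]
tart0 [ 0.262  0.236 -0.004] 0.67 [225. 287.]
tart0 [0.441 0.021 0.003] 0.55 [298. 221.]
tart0 [0.532 0.026 0.004] 0.52 [295. 190.]
tart0 [0.603 0.02  0.002] 0.43 [297. 166.
[... 3585 characters left out ...]
.323  0.005] 0.59 [111. 181.]
square0 [ 0.577 -0.319  0.006] 0.55 [100. 219.]
square0 [ 0.523 -0.026  0.001] 0.32 [200. 205.]
round2 [ 0.578 -0.239  0.008] 0.84 [126. 219.]
round2 [ 0.503 -0.239  0.004] 0.62 [132. 200.]
round2 [ 0.429 -0.238  0.008] 0.58 [136. 181.]
round2 [ 0.577 -0.318  0.004] 0.37 [100. 219.]
square2 [ 0.501 -0.316  0.006] 0.71 [107. 199.]
square2 [ 0.428 -0.323  0.005] 0.59 [111. 181.]
square2 [ 0.577 -0.319  0.006] 0.55 [100. 219.]
square2 [ 0.523 -0.026  0.001] 0.32 [200. 205.]
salt_shaker [ 0.795 -0.02   0.004] 0.59 [194. 289.]
tumbler [0.784 0.11  0.002] 0.98 [245. 285.]
tumbler [0.527 0.016 0.006] 0.69 [214. 205.]
bread_basket [ 0.794 -0.155 -0.003] 0.82 [142. 289.]
```

```bash
python3 - <<'E'
import cv2
a=cv2.imread("pics/top0.png")[90:310,60:460]; cv2.imwrite("pics/top0c.png",cv2.resize(a,(800,440),interpolation=cv2.INTER_CUBIC))
b=cv2.imread("pics/scene0.png")[120:320,60:460]; cv2.imwrite("pics/scene0c.png",cv2.resize(b,(800,400),interpolation=cv2.INTER_CUBIC))
E
```

```text
(no output)
```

View pics/top0c.png

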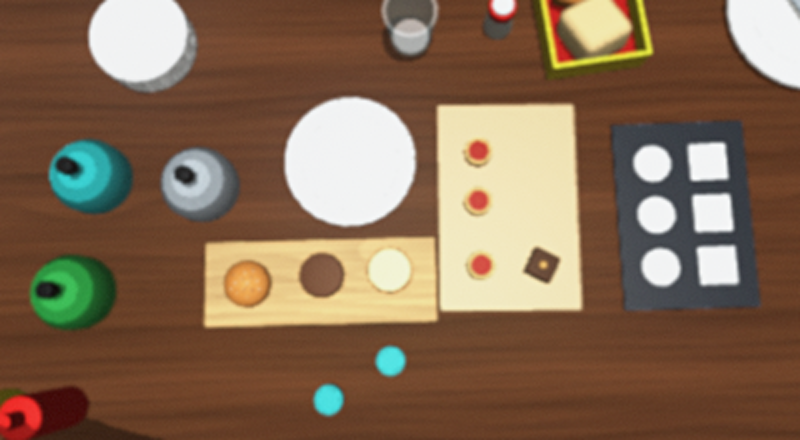

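View pics/scene0c.png

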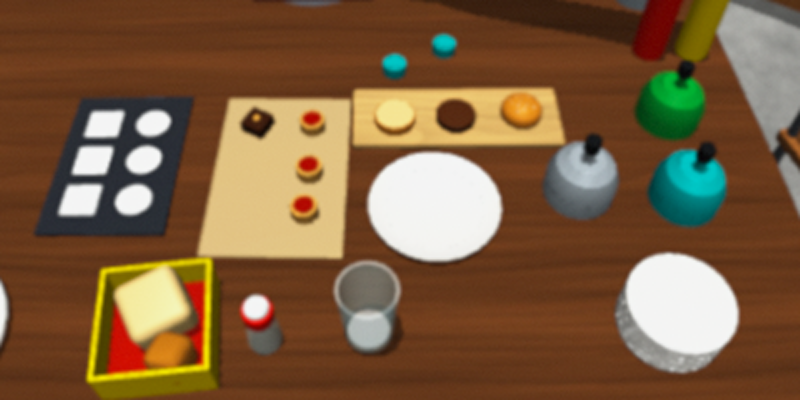

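The top view (crop is 2×, offset 60,90) shows the steel cloche at pixel (161,184). The teal (107,179) and green (99,234) domes are look-alikes. The bun top is at (183,232), the patty at (221,226) and the base at (254,225). There are three jam tarts at about (299,166/190/222) and one brownie at (331,222). The turquoise discs at (255,271) and (225,287) are decoys. Next I'll measure precisely by segmentation.

```bash
cat >> h.py <<'E'
def blob(c,uv,z,lo,hi,r=22,k=4):
    """centroid of the HSV-range blob nearest to uv, on plane z"""
    u0,v0=int(uv[0])-r,int(uv[1])-r
    im=cv2.resize(c["frame"][v0:v0+2*r,u0:u0+2*r],None,fx=k,fy=k,interpolation=cv2.INTER_CUBIC)
    m=cv2.inRange(cv2.cvtColor(im,cv2.COLOR_BGR2HSV),np.array(lo),np.array(hi))
    m=cv2.morphologyEx(m,cv2.MORPH_OPEN,np.ones((3,3)))
    n,_,st,ce=cv2.connectedComponentsWithStats(m)
    if n<2: return None
    i=1+np.argmin([np.hypot(*(ce[j]-r*k))+(1e3 if st[j,4]<40 else 0) for j in range(1,n)])
    cnt=max(cv2.findContours((_==i).astype(np.uint8),0,2)[0],key=cv2.contourArea)
    f=lambda p: world((p[0]+.5)/k-.5+u0,(p[1]+.5)/k-.5+v0,c,z)
    box=np.array([f(p) for p in cv2.boxPoints(cv2.minAreaRect(cnt))])
    e=box[1]-box[0]; g=box[2]-box[1]
    return f(ce[i])[:2].round(4),st[i,4]/k/k,np.linalg.norm([e,g],axis=1).round(4),np.degrees(np.arctan2(e[1],e[0])).round(1)%90
E
python3 - <<'E'
from h import *
print(bot.tcp_to_tips)
c=bot.camera("top")
hsv=cv2.cvtColor(c["frame"],cv2.COLOR_BGR2HSV)
for n,(u,v) in dict(base=(254,225),patty=(221,226),top=(183,231),plate=(235,171),tart=(299,190),crust=(299,194),brown=(331,222),sheet=(310,240),board=(237,222),wood=(255,255),cloche=(161,188)).items(): print(n,hsv[v,u],world(u,v,c).round(3))
W=[0,0,185],[180,60,255]
for n,uv,z,(lo,hi) in [("base",(254,225),.030,([15,20,200],[40,105,255])),("patty",(221,226),.028,([0,60,20],[20,255,125])),
 ("plate",(235,171),.014,W),("tA",(299,166),.022,([0,120,80],[8,255,255])),("tB",(299,190),.022,([0,120,80],[8,255,255])),("tC",(300,222),.022,([0,120,80],[8,255,255])),
 ("br",(331,222),.022,([0,30,10],[180,255,120])),("r0",(389,223),.006,W),("r1",(388,197),.006,W),("r2",(386,171),.006,W),("s0",(419,223),.006,W),("s1",(415,196),.006,W),("s2",(414,170),.006,W)]:
    print(n,blob(c,uv,z,lo,hi,r=40 if n=="plate" else 18))
E
```

```text
0.019
base [ 30  33 242] [0.433 0.148 0.031]
patty [ 11 124 130] [0.433 0.241 0.025]
top [ 18 120 238] [0.421 0.345 0.043]
plate [ 90   1 243] [0.594 0.201 0.005]
tart [  2 173 208] [0.529 0.018 0.026]
crust [  6 158 218] [0.517 0.018 0.026]
brown [ 20 131 238] [ 0.435 -0.068  0.03 ]
sheet [ 24  52 241] [ 0.387 -0.009  0.004]
board [ 21  98 234] [0.444 0.197 0.012]
wood [ 12 146 101] [0.35  0.148 0.   ]
cloche [101  25 176] [0.539 0.399 0.076]
base (array([0.4308, 0.1495]), np.float64(1119.1875), array([0.101 , 0.0936]), np.float64(88.3))
patty (array([0.4311, 0.2538]), np.float64(100.625), array([0.0518, 0.0573]), np.float64(11.200000000000003))
plate (array([0.5939, 0.2015]), np.float64(3284.75), array([0.1908, 0.1894]), np.float64(88.3))
tA (array([0.6028, 0.015 ]), np.float64(62.4375), array([0.0253, 0.0251]), np.float64(88.2))
tB (array([0.5302, 0.0179]), np.float64(63.4375), array([0.0251, 0.0253]), np.float64(88.3))
tC (array([0.4378, 0.0176]), np.float64(65.5625), array([0.0247, 0.0254]), np.float64(88.4))
br (array([ 0.4347, -0.0668]), np.float64(142.6875), array([0.0373, 0.0371]), np.float64(60.8))
r0 (array([ 0.429 , -0.2386]), np.float64(274.625), array([0.0531, 0.0519]), np.float64(88.4))
r1 (array([ 0.504 , -0.2381]), np.float64(265.9375), array([0.0529, 0.0515]), np.float64(88.3))
r2 (array([ 0.5791, -0.2378]), np.float64(256.3125), array([0.052 , 0.0518]), np.float64(88.2))
s0 (array([ 0.4293, -0.3186]), np.float64(351.4375), array([0.0553, 0.0533]), np.float64(0.5))
s1 (array([ 0.5043, -0.3182]), np.float64(338.75), array([0.0554, 0.0531]), np.float64(0.4000000000000057))
s2 (array([ 0.5796, -0.3178]), np.float64(328.625), array([0.054 , 0.0534]), np.float64(1.5999999999999943))
```

```bash
python3 - <<'E'
from h import *
c=bot.camera("top")
for n,uv,z,(lo,hi) in [("base",(254,225),.030,([18,10,215],[40,75,255])),("patty",(221,226),.028,([0,100,60],[15,255,175])),("top",(183,231),.026,([8,105,120],[19,255,255])),("knob",(153,177),.106,([0,0,0],[180,255,90]))]:
    print(n,blob(c,uv,z,lo,hi,r=18))
k=cv2.resize(c["frame"][150:260,70:200],(780,590),interpolation=cv2.INTER_CUBIC); cv2.imwrite("pics/cl.png",k)
# cloche from depth: points between z .03 and .09 near
P=np.array([world(u,v,c) for u in range(135,185) for v in range(160,212)])
P=P[(P[:,2]>.02)&(P[:,2]<.045)]; 
(x,y),r=cv2.minEnclosingCircle(P[:,:2].astype(np.float32)); print("cloche ring",x,y,r)
E
```

```text
base (array([0.4343, 0.1474]), np.float64(345.5), array([0.058 , 0.0583]), np.float64(43.5))
patty (array([0.4299, 0.2428]), np.float64(364.875), array([0.0607, 0.0594]), np.float64(88.3))
top (array([0.4218, 0.3502]), np.float64(610.875), array([0.0712, 0.0999]), np.float64(74.0))
knob (array([0.5641, 0.4151]), np.float64(64.375), array([0.0195, 0.0291]), np.float64(57.0))
cloche ring 0.564030110836029 0.415377676486969 0.0520448200404644
```

View pics/cl.png

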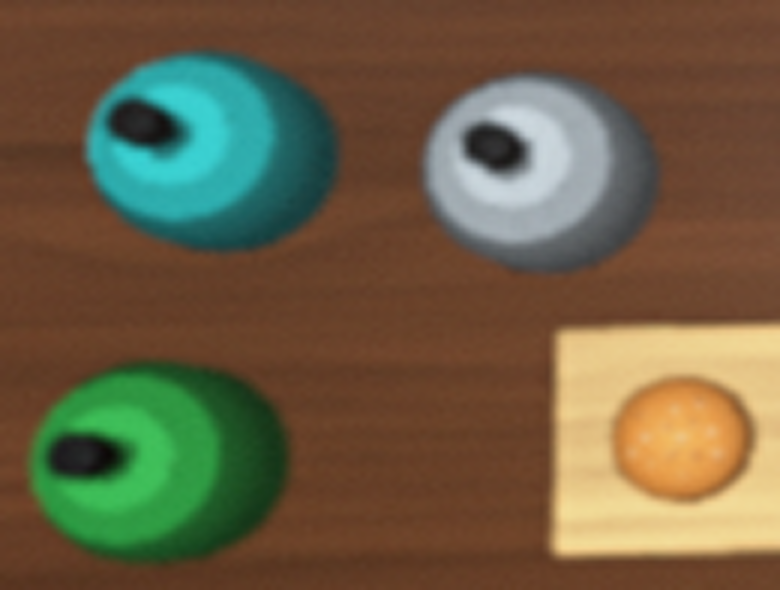

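The steel cloche is confirmed at pixel (160,178): grey, between the bun top and the teal dome, at (0.564, 0.415). Now I'll move, aligning the tool so that tool x = world y and tool y = world x.

Request:
servo_tool(moves=[{"hand":1,"xyz":[-1,-1,0],"twist":0.1949},{"hand":1,"xyz":[-1,-1,0],"twist":0.1949},{"hand":1,"xyz":[-1,-1,0],"twist":0.1949},{"hand":1,"xyz":[-1,-1,0],"twist":0.1949},{"hand":1,"xyz":[-1,-1,0],"twist":0.1949},{"hand":1,"xyz":[-1,-1,0],"twist":0.1949},{"hand":1,"xyz":[-1,-1,0],"twist":0.1949},{"hand":1,"xyz":[-1,-1,0],"twist":0.1949},{"hand":1,"xyz":[-1,-1,0],"twist":0.1949},{"hand":1,"xyz":[-1,-1,0],"twist":0.1949},{"hand":1,"xyz":[-1,-1,0],"twist":0.1949},{"hand":1,"xyz":[-1,-1,0],"twist":0.1949}])

```text
t: 3.0
tcp_pos: [0.3106, 0.4196, 0.2504]
tool_rot: [-2.217, -2.225, -0.0]
wrist_force: [-0.5, 0.6, -0.1]
gripper_width: 0.0857
grip_force: 0.0
```

Request:
servo_tool(moves=[{"hand":1,"xyz":[-0.9,0.82,0.6]},{"hand":1,"xyz":[-0.9,0.82,0.6]},{"hand":1,"xyz":[-0.9,0.82,0.6]},{"hand":1,"xyz":[-0.9,0.82,0.6]},{"hand":1,"xyz":[-0.9,0.82,0.6]},{"hand":1,"xyz":[-0.9,0.82,0.6]}])

```text
schema error: expected keys hand, xyz, twist
```

Request:
servo_tool(moves=[{"hand":1,"xyz":[-0.917,0.0,0.2]},{"hand":1,"xyz":[-0.917,0.0,0.2]},{"hand":1,"xyz":[-0.917,0.0,0.2]},{"hand":1,"xyz":[-0.917,0.0,0.2]},{"hand":1,"xyz":[-0.917,0.0,0.2]},{"hand":1,"xyz":[-0.917,0.0,0.2]}])

```text
schema error: expected keys hand, xyz, twist
```

```bash
python3 - <<'E'
from h import *
s=bot.sense(); print(s["t"],s["tcp_pos"],s["joint_pos"].round(2))
c=bot.camera("wrist"); cv2.imwrite("pics/w1.png",c["frame"]); print(c["pose"].round(3).tolist())
for t in ["bun_base","patty"]:
    for r in bot.mark_of(t,c): print(t,np.round(r["xyz"],4),r["conf"])
# fingertip: nearest pixels
z=c["range_z"]; m=(z>0.02)&(z<0.16)
vs,us=np.nonzero(m); P=np.array([world(u,v,c) for u,v in zip(us[::7],vs[::7])])
rel=P-s["tcp_pos"]; print(len(P),np.percentile(rel,[0,1,50,99,100],axis=0).round(4))
E
```

```text
3.0 [0.31058309 0.41955959 0.250398  ] [-1.22  0.07  0.21  1.78 -0.02  1.29 -1.  ]
[[1.0, 0.003, 0.001, 0.309], [0.004, -0.946, -0.324, 0.503], [0.0, 0.324, -0.946, 0.374], [0.0, 0.0, 0.0, 1.0]]
bun_base [0.4319 0.1491 0.0108] 0.56
patty [0.4311 0.2489 0.0094] 0.56
5038 [[-0.0765 -0.0124 -0.0056]
 [-0.0722 -0.0092  0.0019]
 [-0.0014  0.0119  0.0608]
 [ 0.069   0.0205  0.08  ]
 [ 0.0732  0.0217  0.0814]]
```

View pics/w1.png

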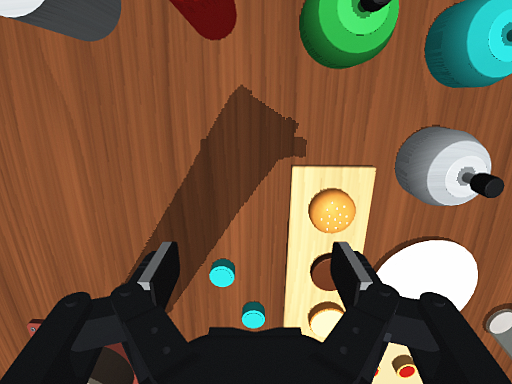

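The wrist picture shows open fingertips about 6 mm below the TCP, with the burger layers at (332,210), (325,272) and (326,320). The move format requires twist, so I'm resending.

Request:
servo_tool(moves=[{"hand":1,"xyz":[-0.9,0.82,0.6],"twist":0},{"hand":1,"xyz":[-0.9,0.82,0.6],"twist":0},{"hand":1,"xyz":[-0.9,0.82,0.6],"twist":0},{"hand":1,"xyz":[-0.9,0.82,0.6],"twist":0},{"hand":1,"xyz":[-0.9,0.82,0.6],"twist":0},{"hand":1,"xyz":[-0.9,0.82,0.6],"twist":0}])

```text
t: 3.65
tcp_pos: [0.4368, 0.2774, 0.1575]
tool_rot: [2.226, 2.213, -0.007]
wrist_force: [0.1, -0.5, 0.2]
gripper_width: 0.0853
grip_force: 0.0
```

Request:
servo_tool(moves=[{"hand":1,"xyz":[-0.917,0.0,0.2],"twist":0},{"hand":1,"xyz":[-0.917,0.0,0.2],"twist":0},{"hand":1,"xyz":[-0.917,0.0,0.2],"twist":0},{"hand":1,"xyz":[-0.917,0.0,0.2],"twist":0},{"hand":1,"xyz":[-0.917,0.0,0.2],"twist":0},{"hand":1,"xyz":[-0.917,0.0,0.2],"twist":0}])

```text
t: 4.15
tcp_pos: [0.4338, 0.1465, 0.1305]
tool_rot: [-2.221, -2.221, -0.001]
wrist_force: [-0.0, 1.0, 0.2]
gripper_width: 0.0852
grip_force: 0.0
```

Request:
servo_tool(grip_force=30, moves=[{"hand":1,"xyz":[0,0,0.4],"twist":0},{"hand":1,"xyz":[0,0,0.67],"twist":0},{"hand":1,"xyz":[0,0,0.67],"twist":0},{"hand":1,"xyz":[0,0,0.67],"twist":0},{"hand":0,"xyz":[0,0,0.67],"twist":0},{"hand":0,"xyz":[0,0,0.67],"twist":0},{"hand":0,"xyz":[0,0,0.67],"twist":0},{"hand":0,"xyz":[0,0,0.67],"twist":0},{"hand":0,"xyz":[0,0,0.67],"twist":0},{"hand":0,"xyz":[0,0,0.67],"twist":0}])

```text
t: 4.98
tcp_pos: [0.435, 0.1481, 0.0315]
tool_rot: [2.22, 2.222, 0.006]
wrist_force: [-0.8, 1.2, 8.2]
gripper_width: 0.0626
grip_force: 33.5
```

Request:
servo_tool(moves=[{"hand":0,"xyz":[0,0,-0.3],"twist":0},{"hand":0,"xyz":[0,0,-0.3],"twist":0},{"hand":0,"xyz":[0,0,-0.3],"twist":0},{"hand":0,"xyz":[0,0,-0.3],"twist":0}])

```text
t: 5.32
tcp_pos: [0.434, 0.1475, 0.0755]
tool_rot: [-2.221, -2.222, -0.003]
wrist_force: [-0.8, 0.3, -0.7]
gripper_width: 0.0626
grip_force: 33.6
```

Request:
servo_tool(moves=[{"hand":0,"xyz":[0,0,-0.3],"twist":0},{"hand":0,"xyz":[0.37,1.0,-0.3],"twist":0},{"hand":0,"xyz":[0.37,1.0,-0.3],"twist":0},{"hand":0,"xyz":[0.37,1.0,-0.3],"twist":0},{"hand":0,"xyz":[0.37,1.0,-0.3],"twist":0},{"hand":0,"xyz":[0.37,1.0,-0.3],"twist":0},{"hand":0,"xyz":[0.37,1.0,-0.3],"twist":0}])

```text
t: 5.9
tcp_pos: [0.5841, 0.2025, 0.1177]
tool_rot: [2.221, 2.222, -0.005]
wrist_force: [-0.3, -0.6, -1.3]
gripper_width: 0.0626
grip_force: 33.6
```

Request:
servo_tool(moves=[{"hand":0,"xyz":[0,0.069,0.3],"twist":0},{"hand":0,"xyz":[0,0.069,0.55],"twist":0},{"hand":0,"xyz":[0,0.069,0.62],"twist":0},{"hand":0,"xyz":[0,0.069,0.62],"twist":0},{"hand":0,"xyz":[0,0.069,0.62],"twist":0},{"hand":0.85,"xyz":[0,0.069,0.62],"twist":0},{"hand":1,"xyz":[0,0.069,0.61],"twist":0},{"hand":1,"xyz":[0,0.069,0.61],"twist":0},{"hand":1,"xyz":[0,0.069,0.4],"twist":0},{"hand":1,"xyz":[0,0.069,0.0],"twist":0},{"hand":1,"xyz":[0,0.069,0.0],"twist":0},{"hand":1,"xyz":[0,0.069,0.0],"twist":0}])

```text
t: 6.9
tcp_pos: [0.597, 0.2034, 0.1262]
tool_rot: [2.219, 2.22, 0.014]
wrist_force: [0.8, -0.5, -0.2]
gripper_width: 0.0857
grip_force: 0.0
```

```bash
python3 - <<'E'
from h import *
s=bot.sense(); print(s["t"],s["tcp_pos"])
c=bot.camera("wrist"); cv2.imwrite("pics/w2.png",c["frame"])
for t in ["bun_base","plate_in"]:
    for r in bot.mark_of(t,c): print(t,np.round(r["xyz"],4),r["conf"],pix(r["xyz"],c))
c=bot.camera("top")
for t in ["bun_base","plate_in"]:
    for r in bot.mark_of(t,c): print(t,np.round(r["xyz"],4),r["conf"],pix(r["xyz"],c))
E
```

```text
6.9 [0.59699912 0.20338516 0.12623698]
bun_base [0.5896 0.2048 0.0049] 0.92 [247.3102537  188.04359999]
bun_base [0.4405 0.0186 0.0029] 0.22 [299.3626639  221.60222108]
```

View pics/w2.png

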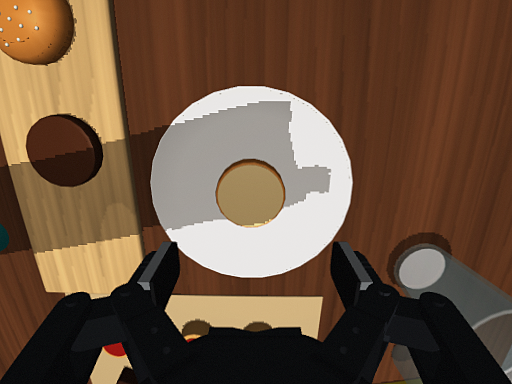

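```bash
python3 - <<'E'
from h import *
c=bot.camera("wrist"); f=c["frame"]; hsv=cv2.cvtColor(f,cv2.COLOR_BGR2HSV)
def fit(m,seed,z,n):
    m=m.astype(np.uint8); k,l,st,ce=cv2.connectedComponentsWithStats(m); i=l[seed[1],seed[0]]
    cnt=max(cv2.findContours((l==i).astype(np.uint8),0,1)[0],key=cv2.contourArea)
    P=np.array([world(*p[0],c,z)[:2] for p in cnt],np.float32); (x,y),r=cv2.minEnclosingCircle(P)
    e=cv2.fitEllipse(P*1000); print(n,(x,y),r,np.round(e[0],1),np.round(e[1],1))
fit(hsv[...,1]<25,(200,200),.014,"plate14"); fit(hsv[...,1]<25,(200,200),.02,"plate20")
fit((hsv[...,1]>25)&(hsv[...,0]<45),(250,190),.024,"base")
print(hsv[190,250],hsv[160,200],hsv[250,250])
for u,v in [(250,190),(200,160),(250,245),(160,190)]: print(world(u,v,c).round(4))
E
```

```text
plate14 (0.6174108386039734, 0.1751435399055481) 0.1308339685201645 [603.4 192. ] [177.1 243.1]
plate20 (0.6167449355125427, 0.17806407809257507) 0.12740464508533478 [603.1 194.5] [172.4 236.7]
base (0.5921667814254761, 0.20534935593605042) 0.033654529601335526 [592.5 205.1] [62.1 65.6]
[ 20 111 159] [ 18  16 160] [ 20   3 232]
[0.5878 0.2111 0.026 ]
[0.5428 0.2331 0.0076]
[0.592  0.2865 0.2427]
[0.5054 0.2065 0.0129]
```

Request:
servo_tool(moves=[{"hand":1,"xyz":[0.28,-1,0],"twist":0},{"hand":1,"xyz":[0.28,-1,0],"twist":0},{"hand":1,"xyz":[0.28,-1,0],"twist":0},{"hand":1,"xyz":[0.28,-1,0],"twist":0},{"hand":1,"xyz":[0.28,-1,0],"twist":0},{"hand":1,"xyz":[0.28,-1,0],"twist":0}])

```text
t: 7.75
tcp_pos: [0.4422, 0.2454, 0.1195]
tool_rot: [-2.217, -2.225, 0.001]
wrist_force: [0.8, 0.6, 0.0]
gripper_width: 0.0849
grip_force: 0.0
```

Request:
servo_tool(moves=[{"hand":1,"xyz":[0,-0.093,0],"twist":0},{"hand":1,"xyz":[0,-0.093,0.25],"twist":0},{"hand":1,"xyz":[0,-0.093,0.5],"twist":0},{"hand":1,"xyz":[0,-0.093,0.58],"twist":0},{"hand":1,"xyz":[0,-0.093,0.58],"twist":0},{"hand":0,"xyz":[0,-0.093,0.58],"twist":0},{"hand":0,"xyz":[0,-0.093,0.58],"twist":0},{"hand":0,"xyz":[0,-0.093,0.58],"twist":0},{"hand":0,"xyz":[0,-0.093,0.58],"twist":0},{"hand":0,"xyz":[0,-0.093,0.58],"twist":0},{"hand":0,"xyz":[0,-0.093,0.58],"twist":0}])

```text
t: 8.67
tcp_pos: [0.4314, 0.245, 0.0342]
tool_rot: [2.221, 2.221, 0.004]
wrist_force: [2.4, -2.0, 6.0]
gripper_width: 0.0622
grip_force: 33.6
```

Request:
servo_tool(moves=[{"hand":0,"xyz":[0,0,-0.3],"twist":0},{"hand":0,"xyz":[0,0,-0.58],"twist":0},{"hand":0,"xyz":[0,0,-0.58],"twist":0},{"hand":0,"xyz":[0,0,-0.58],"twist":0}])

```text
t: 9.0
tcp_pos: [0.4316, 0.2458, 0.1229]
tool_rot: [-2.221, -2.222, -0.01]
wrist_force: [-0.3, 0.7, -1.6]
gripper_width: 0.0622
grip_force: 34.0
```

Request:
servo_tool(moves=[{"hand":0,"xyz":[-0.28,1,0],"twist":0},{"hand":0,"xyz":[-0.28,1,0],"twist":0},{"hand":0,"xyz":[-0.28,1,0],"twist":0},{"hand":0,"xyz":[-0.28,1,0],"twist":0},{"hand":0,"xyz":[-0.28,1,0],"twist":0},{"hand":0,"xyz":[-0.28,1,0],"twist":0}])

```text
t: 9.5
tcp_pos: [0.5806, 0.2008, 0.1179]
tool_rot: [2.224, 2.218, -0.005]
wrist_force: [-0.7, 2.0, -1.8]
gripper_width: 0.0621
grip_force: 34.0
```

Request:
servo_tool(moves=[{"hand":0,"xyz":[0,0.093,0],"twist":0},{"hand":0,"xyz":[0,0.093,0.25],"twist":0},{"hand":0,"xyz":[0,0.093,0.44],"twist":0},{"hand":0,"xyz":[0,0.093,0.49],"twist":0},{"hand":0,"xyz":[0,0.093,0.49],"twist":0},{"hand":0,"xyz":[0,0.093,0.49],"twist":0},{"hand":0.85,"xyz":[0,0.093,0.49],"twist":0},{"hand":1,"xyz":[0,0.093,0.48],"twist":0},{"hand":1,"xyz":[0,0.093,0.48],"twist":0},{"hand":1,"xyz":[0,0.093,0.3],"twist":0},{"hand":1,"xyz":[0,0.093,0.0],"twist":0},{"hand":1,"xyz":[0,0.093,0.0],"twist":0}])

```text
t: 10.5
tcp_pos: [0.5973, 0.2032, 0.1268]
tool_rot: [2.22, 2.219, 0.013]
wrist_force: [1.1, 0.2, 1.3]
gripper_width: 0.0851
grip_force: 0.0
```

```bash
python3 - <<'E'
from h import *
s=bot.sense(); print(s["t"],s["tcp_pos"])
c=bot.camera("wrist"); cv2.imwrite("pics/w3.png",c["frame"])
for t in ["patty","bun_top","plate_in"]:
    for r in bot.mark_of(t,c): print(t,np.round(r["xyz"],4),r["conf"],pix(r["xyz"],c))
E
```

```text
10.5 [0.59725119 0.20323373 0.12677109]
patty [0.5914 0.2052 0.0201] 0.79 [248.76985004 192.49982213]
bun_top [0.4166 0.348  0.0086] 0.93 [37.63531816 26.21851357]
bun_top [0.4378 0.0202 0.0034] 0.28 [124.74742156 330.74210184]
```

View pics/w3.png

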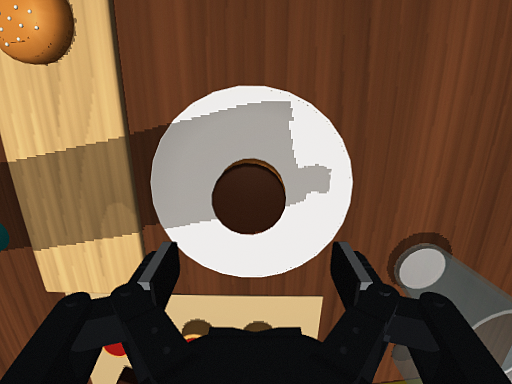

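The patty sits centred on the base at (249,196). Next is the bun top.

Request:
servo_tool(moves=[{"hand":1,"xyz":[0.983,-1,0],"twist":0},{"hand":1,"xyz":[0.983,-1,0],"twist":0},{"hand":1,"xyz":[0.983,-1,0],"twist":0},{"hand":1,"xyz":[0.983,-1,0],"twist":0},{"hand":1,"xyz":[0.983,-1,0],"twist":0},{"hand":1,"xyz":[0.983,-1,0],"twist":0},{"hand":1,"xyz":[0.983,-1,0],"twist":0}])

```text
t: 11.28
tcp_pos: [0.4408, 0.3523, 0.1186]
tool_rot: [-2.213, -2.228, 0.003]
wrist_force: [0.9, -0.8, 0.4]
gripper_width: 0.0851
grip_force: 0.0
```

Request:
servo_tool(moves=[{"hand":1,"xyz":[0,-0.163,0],"twist":0},{"hand":1,"xyz":[0,-0.163,0.25],"twist":0},{"hand":1,"xyz":[0,-0.163,0.5],"twist":0},{"hand":1,"xyz":[0,-0.163,0.58],"twist":0},{"hand":1,"xyz":[0,-0.163,0.58],"twist":0},{"hand":0,"xyz":[0,-0.163,0.58],"twist":0},{"hand":0,"xyz":[0,-0.163,0.58],"twist":0},{"hand":0,"xyz":[0,-0.163,0.58],"twist":0},{"hand":0,"xyz":[0,-0.163,0.58],"twist":0},{"hand":0,"xyz":[0,-0.163,0.58],"twist":0},{"hand":0,"xyz":[0,-0.163,0.58],"twist":0}])

```text
t: 12.2
tcp_pos: [0.4208, 0.3506, 0.0346]
tool_rot: [2.221, 2.221, 0.005]
wrist_force: [-0.1, -1.1, 7.6]
gripper_width: 0.0638
grip_force: 33.7
```

Request:
servo_tool(moves=[{"hand":0,"xyz":[0,0,-0.3],"twist":0},{"hand":0,"xyz":[0,0,-0.58],"twist":0},{"hand":0,"xyz":[0,0,-0.58],"twist":0},{"hand":0,"xyz":[0,0,-0.58],"twist":0}])

```text
t: 12.53
tcp_pos: [0.4211, 0.3516, 0.1235]
tool_rot: [-2.22, -2.221, -0.01]
wrist_force: [0.2, 0.6, -1.1]
gripper_width: 0.064
grip_force: 33.7
```

```bash
python3 - <<'E'
from h import *
s=bot.sense(); print(s["t"],s["tcp_pos"])
c=bot.camera("wrist"); cv2.imwrite("pics/w4.png",c["frame"])
for r in bot.mark_of("bun_top",c): print(np.round(r["xyz"]-s["tcp_pos"],4),r["conf"],pix(r["xyz"],c))
E
```

```text
12.5333 [0.42113275 0.3515642  0.1235166 ]
[-0.0062 -0.0011 -0.0265] 0.67 [246.79643819 239.09863212]
```

View pics/w4.png

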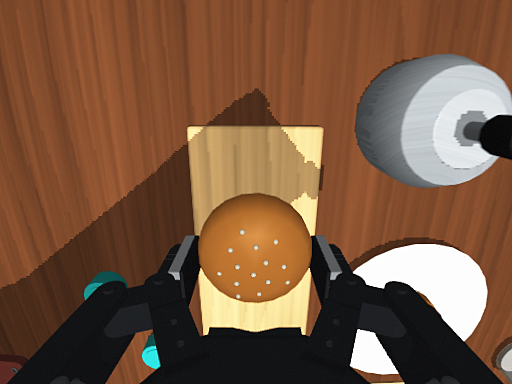

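The bun top is held level at (255,247). Placing it.

Request:
servo_tool(moves=[{"hand":0,"xyz":[-0.983,1,0],"twist":0},{"hand":0,"xyz":[-0.983,1,0],"twist":0},{"hand":0,"xyz":[-0.983,1,0],"twist":0},{"hand":0,"xyz":[-0.983,1,0],"twist":0},{"hand":0,"xyz":[-0.983,1,0],"twist":0},{"hand":0,"xyz":[-0.983,1,0],"twist":0},{"hand":0,"xyz":[-0.983,1,0],"twist":0}])

```text
t: 13.22
tcp_pos: [0.5706, 0.1986, 0.1182]
tool_rot: [2.227, 2.215, -0.005]
wrist_force: [-0.5, -0.2, -1.2]
gripper_width: 0.0637
grip_force: 33.7
```

Request:
servo_tool(moves=[{"hand":0,"xyz":[0,0.163,0],"twist":0},{"hand":0,"xyz":[0,0.163,0.1],"twist":0},{"hand":0,"xyz":[0,0.163,0.25],"twist":0},{"hand":0,"xyz":[0,0.163,0.38],"twist":0},{"hand":0,"xyz":[0,0.163,0.38],"twist":0},{"hand":0,"xyz":[0,0.163,0.38],"twist":0},{"hand":0.85,"xyz":[0,0.163,0.38],"twist":0},{"hand":1,"xyz":[0,0.163,0.37],"twist":0},{"hand":1,"xyz":[0,0.163,0.37],"twist":0},{"hand":1,"xyz":[0,0.163,0.2],"twist":0},{"hand":1,"xyz":[0,0.163,-0.2],"twist":0},{"hand":1,"xyz":[0,0.163,-0.2],"twist":0}])

```text
t: 14.22
tcp_pos: [0.5954, 0.2027, 0.1544]
tool_rot: [2.22, 2.22, 0.006]
wrist_force: [2.1, 0.3, 1.1]
gripper_width: 0.0857
grip_force: 0.0
```

```bash
python3 - <<'E'
from h import *
s=bot.sense(); print(s["t"],s["tcp_pos"])
c=bot.camera("wrist"); cv2.imwrite("pics/w5.png",c["frame"])
for t in ["bun_top","plate_in","patty"]:
  for r in bot.mark_of(t,c): print(t,np.round(r["xyz"],4),r["conf"],pix(r["xyz"],c))
c=bot.camera("top")
for t in ["tart0","brownie0","cloche","bun_top","plate_in"]:
  for r in bot.mark_of(t,c)[:4]: print(t,np.round(r["xyz"],4),r["conf"],pix(r["xyz"],c))
E
```

```text
14.2167 [0.59540495 0.20274545 0.15437028]
bun_top [0.5895 0.2011 0.0386] 0.63 [249.3931766  192.65512183]
tart0 [5.308e-01 2.660e-02 4.000e-04] 0.5 [295.25206975 190.70000903]
tart0 [0.6045 0.0198 0.0039] 0.44 [296.63991677 165.61561959]
brownie0 [0.438  0.0195 0.0014] 0.66 [299.04816524 222.51757466]
brownie0 [ 4.356e-01 -7.110e-02 -1.000e-04] 0.58 [330.58315562 222.50299739]
cloche [ 0.5809  0.5746 -0.0028] 0.63 [107.97341271 179.48895484]
cloche [5.635e-01 4.166e-01 4.000e-04] 0.59 [161.65263827 183.5773098 ]
bun_top [ 0.5027 -0.2387  0.0063] 0.55 [388.07209476 197.38652518]
```

View pics/w5.png

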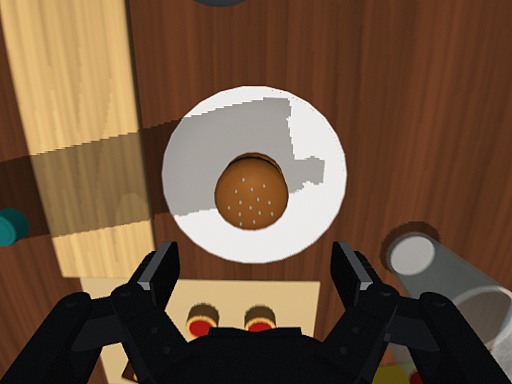

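The burger is stacked cleanly at (251,195). Next I grip the cloche knob.

Request:
servo_tool(grip_force=50, moves=[{"hand":0.65,"xyz":[0.7,-0.14,-0.1],"twist":0},{"hand":0.65,"xyz":[0.7,-0.14,-0.1],"twist":0},{"hand":0.65,"xyz":[0.7,-0.14,-0.1],"twist":0},{"hand":0.65,"xyz":[0.7,-0.14,-0.1],"twist":0},{"hand":0.65,"xyz":[0.7,-0.14,-0.1],"twist":0},{"hand":0.65,"xyz":[0.7,-0.14,-0.1],"twist":0}])

```text
t: 15.22
tcp_pos: [0.5731, 0.3065, 0.1643]
tool_rot: [2.221, 2.221, -0.002]
wrist_force: [0.4, 0.3, 0.1]
gripper_width: 0.0559
grip_force: 0.0
```

Request:
servo_tool(moves=[{"hand":0.65,"xyz":[0.718,-0.06,0],"twist":0},{"hand":0.65,"xyz":[0.718,-0.06,0],"twist":0},{"hand":0.65,"xyz":[0.718,-0.06,0],"twist":0},{"hand":0.65,"xyz":[0.718,-0.06,0],"twist":0},{"hand":0.65,"xyz":[0.718,-0.06,0.2],"twist":0},{"hand":0.65,"xyz":[0.718,-0.06,0.38],"twist":0},{"hand":0.65,"xyz":[0.718,-0.06,0.38],"twist":0},{"hand":0.65,"xyz":[0.718,-0.06,0.38],"twist":0}])

```text
t: 15.88
tcp_pos: [0.5639, 0.4129, 0.1066]
tool_rot: [2.223, 2.219, -0.006]
wrist_force: [0.6, -0.4, 0.3]
gripper_width: 0.0554
grip_force: 0.0
```

Request:
servo_tool(moves=[{"hand":0,"xyz":[0,0,0],"twist":0},{"hand":0,"xyz":[0,0,0],"twist":0},{"hand":0,"xyz":[0,0,0],"twist":0},{"hand":0,"xyz":[0,0,0],"twist":0},{"hand":0,"xyz":[0,0,0],"twist":0},{"hand":0,"xyz":[0,0,0],"twist":0},{"hand":0,"xyz":[0,0,0],"twist":0},{"hand":0,"xyz":[0,0,0],"twist":0}])

```text
t: 16.55
tcp_pos: [0.5649, 0.4154, 0.1099]
tool_rot: [2.221, 2.221, 0.004]
wrist_force: [-1.6, -1.3, 6.9]
gripper_width: 0.0224
grip_force: 48.7
```

Request:
servo_tool(moves=[{"hand":0,"xyz":[0,0,-0.15],"twist":0},{"hand":0,"xyz":[0,0,-0.35],"twist":0},{"hand":0,"xyz":[0,0,-0.55],"twist":0},{"hand":0,"xyz":[0,0,-0.7],"twist":0},{"hand":0,"xyz":[0,0,-0.7],"twist":0},{"hand":0,"xyz":[0,0,-0.7],"twist":0}])

```text
t: 17.05
tcp_pos: [0.5647, 0.4156, 0.2149]
tool_rot: [2.221, 2.222, 0.005]
wrist_force: [-0.7, 0.4, -2.4]
gripper_width: 0.0223
grip_force: 49.4
```

Request:
servo_tool(moves=[{"hand":0,"xyz":[-0.15,0.02,0],"twist":0},{"hand":0,"xyz":[-0.3,0.05,0],"twist":0},{"hand":0,"xyz":[-0.5,0.08,0],"twist":0},{"hand":0,"xyz":[-0.7,0.1,0],"twist":0},{"hand":0,"xyz":[-0.7,0.1,0],"twist":0}])

```text
t: 17.47
tcp_pos: [0.5806, 0.3018, 0.212]
tool_rot: [2.228, 2.211, -0.005]
wrist_force: [1.0, -1.1, -1.5]
gripper_width: 0.0224
grip_force: 49.4
```

Request:
servo_tool(moves=[{"hand":0,"xyz":[-0.15,0.02,0],"twist":0},{"hand":0,"xyz":[-0.35,0.05,0],"twist":0},{"hand":0,"xyz":[-0.55,0.08,0],"twist":0},{"hand":0,"xyz":[-0.718,0.093,0],"twist":0},{"hand":0,"xyz":[-0.718,0.093,0],"twist":0},{"hand":0,"xyz":[-0.718,0.093,0],"twist":0},{"hand":0,"xyz":[-0.718,0.093,0],"twist":0},{"hand":0,"xyz":[-0.718,0.093,0],"twist":0}])

```text
t: 18.13
tcp_pos: [0.5924, 0.2041, 0.212]
tool_rot: [-2.218, -2.223, 0.001]
wrist_force: [-0.3, 0.7, -1.0]
gripper_width: 0.0221
grip_force: 49.4
```

```bash
python3 - <<'E'
from h import *
s=bot.sense(); print(s["t"],s["tcp_pos"])
c=bot.camera("scene"); cv2.imwrite("pics/s2.png",cv2.resize(c["frame"][100:320,60:460],(800,440),interpolation=cv2.INTER_CUBIC))
for t in ["cloche","cloche_knob","plate_in"]:
  for r in bot.mark_of(t,c)[:4]: print(t,np.round(r["xyz"],4),r["conf"],pix(r["xyz"],c))
E
```

```text
18.1333 [0.5923551  0.20406228 0.21204819]
cloche [0.5943 0.2063 0.0995] 0.92 [280.70202797 202.50737634]
cloche [ 4.111e-01  5.930e-01 -4.000e-04] 0.8 [393.00132891 176.81089441]
cloche [0.5816 0.5738 0.0014] 0.68 [401.80843671 218.73285574]
cloche_knob [0.5933 0.205  0.211 ] 0.93 [282.90312986 173.65275872]
cloche_knob [0.5777 0.5724 0.1061] 0.6 [412.95460306 195.14502738]
cloche_knob [0.4165 0.5912 0.1075] 0.6 [403.25054233 154.08286196]
cloche_knob [ 0.5782 -0.316   0.0071] 0.6 [100.56087437 218.8760252 ]
plate_in [0.5935 0.2011 0.0059] 0.87 [276.89941654 222.58964954]
```

View pics/s2.png

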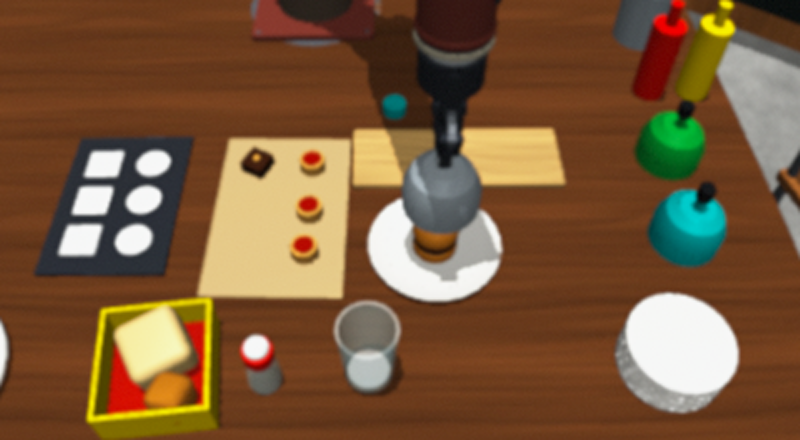

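The cloche hangs upright over the burger at (440,190) in the crop. Lowering it.

Request:
servo_tool(moves=[{"hand":0,"xyz":[0,0,0.15],"twist":0},{"hand":0,"xyz":[0,0,0.3],"twist":0},{"hand":0,"xyz":[0,0,0.45],"twist":0},{"hand":0,"xyz":[0,0,0.58],"twist":0},{"hand":0,"xyz":[0,0,0.64],"twist":0},{"hand":0,"xyz":[0,0,0.67],"twist":0},{"hand":0,"xyz":[0,0,0.67],"twist":0},{"hand":0,"xyz":[0,0,0.67],"twist":0}])

```text
t: 19.0
tcp_pos: [0.5931, 0.2033, 0.1141]
tool_rot: [-2.22, -2.222, -0.002]
wrist_force: [-6.6, -0.6, 10.5]
gripper_width: 0.0225
grip_force: 53.0
```

Request:
servo_tool(moves=[{"hand":0.3,"xyz":[0,0,0],"twist":0},{"hand":0.7,"xyz":[0,0,0],"twist":0},{"hand":0.7,"xyz":[0,0,0],"twist":0},{"hand":0.7,"xyz":[0,0,0],"twist":0},{"hand":0.7,"xyz":[0,0,0],"twist":0},{"hand":0.7,"xyz":[0,0,-0.1],"twist":0},{"hand":0.7,"xyz":[0,0,-0.3],"twist":0},{"hand":0.7,"xyz":[0,0,-0.5],"twist":0},{"hand":0.7,"xyz":[0,0,-0.5],"twist":0},{"hand":0.7,"xyz":[0,0,-0.5],"twist":0}])

```text
t: 19.83
tcp_pos: [0.594, 0.2028, 0.1891]
tool_rot: [2.22, 2.221, 0.005]
wrist_force: [-0.1, 0.5, 0.0]
gripper_width: 0.0598
grip_force: 0.0
```

```bash
cat > look.py <<'E'
from h import *
s=bot.sense(); print(s["t"],s["tcp_pos"])
def cakes(c):
    out=[]; J=([0,120,80],[8,255,255])
    for n in ["tart0","brownie0"]:
        for r in bot.mark_of(n,c): print(n,np.round(r["xyz"],3),round(r["conf"],2),pix(r["xyz"],c).round())
    hsv=cv2.cvtColor(c["frame"],cv2.COLOR_BGR2HSV)
    m=cv2.inRange(hsv,np.array(J[0]),np.array(J[1]))
    n,l,st,ce=cv2.connectedComponentsWithStats(m)
    for i in range(1,n):
        if 25<st[i,4]<120:
            b=blob(c,ce[i],.022,*J,r=14)
            if b and .4<b[0][0]<.65 and -.4<b[0][1]<.1: print("jam",ce[i].round(),b[0],b[1])
    return
c=bot.camera("top"); cakes(c); cv2.imwrite("pics/look.png",c["frame"])
for t in ["cloche","cloche_knob"]:
  for r in bot.mark_of(t,c)[:4]: print(t,np.round(r["xyz"],4),round(r["conf"],2))
E
python3 look.py; python3 - <<'E'
from h import *
c=bot.camera("scene")
for t in ["cloche","cloche_knob"]:
  for r in bot.mark_of(t,c)[:4]: print(t,np.round(r["xyz"],4),round(r["conf"],2))
E
```

```text
19.8333 [0.59403542 0.20283978 0.18913733]
tart0 [0.601 0.02  0.001] 0.64 [297. 167.]
tart0 [0.442 0.018 0.004] 0.58 [299. 221.]
tart0 [0.531 0.024 0.005] 0.56 [296. 191.]
tart0 [ 0.429 -0.317  0.004] 0.28 [418. 223.]
brownie0 [ 0.439 -0.07  -0.001] 0.64 [330. 221.]
brownie0 [0.602 0.017 0.002] 0.58 [298. 166.]
jam [299. 165.] [0.6028 0.0149] 61.9375
jam [299. 190.] [0.5302 0.0179] 63.125
jam [300. 222.] [0.4379 0.0177] 65.3125
cloche [ 0.5801  0.576  -0.0023] 0.96
cloche [ 0.4193  0.592  -0.0006] 0.56
cloche_knob [0.5805 0.5714 0.1021] 0.88
cloche_knob [0.4162 0.59   0.1015] 0.65
cloche_knob [0.4403 0.0185 0.005 ] 0.23
cloche [0.5941 0.2033 0.005 ] 0.94
cloche [ 0.4171  0.5939 -0.0029] 0.88
cloche [0.58   0.5733 0.0013] 0.79
cloche_knob [0.5919 0.2057 0.1163] 0.67
cloche_knob [0.4186 0.5935 0.1074] 0.58
cloche_knob [0.5778 0.5705 0.1064] 0.55
cloche_knob [ 0.4292 -0.2377  0.0091] 0.47
```

The cloche stands on the plate floor: knob at (0.592, 0.206, 0.116), base z about 0.005. The cakes haven't moved. Starting with tart A.

Request:
servo_tool(grip_force=25, moves=[{"hand":0.7,"xyz":[-0.7,0,0],"twist":0},{"hand":0.7,"xyz":[-0.7,0,0],"twist":0},{"hand":0.7,"xyz":[-0.7,0,0],"twist":0},{"hand":0.7,"xyz":[-0.7,0,0.25],"twist":0},{"hand":0.7,"xyz":[-0.7,0,0.25],"twist":0}])

```text
t: 20.65
tcp_pos: [0.5906, 0.0951, 0.1454]
tool_rot: [-2.223, -2.216, 0.008]
wrist_force: [-2.4, 0.9, -2.0]
gripper_width: 0.0599
grip_force: 0.0
```

Request:
servo_tool(moves=[{"hand":0.7,"xyz":[-0.54,0.067,0],"twist":0},{"hand":0.7,"xyz":[-0.54,0.067,0.2],"twist":0},{"hand":0.7,"xyz":[-0.54,0.067,0.45],"twist":0},{"hand":0.7,"xyz":[-0.54,0.067,0.7],"twist":0},{"hand":0.7,"xyz":[-0.54,0.067,0.827],"twist":0},{"hand":0.7,"xyz":[-0.54,0.067,0.827],"twist":0},{"hand":0,"xyz":[-0.54,0.067,0.827],"twist":0},{"hand":0,"xyz":[-0.54,0.067,0.827],"twist":0},{"hand":0,"xyz":[-0.54,0.067,0.827],"twist":0},{"hand":0,"xyz":[-0.54,0.067,0.827],"twist":0},{"hand":0,"xyz":[-0.54,0.067,0.827],"twist":0},{"hand":0,"xyz":[-0.54,0.067,0.827],"twist":0}])

```text
t: 21.65
tcp_pos: [0.6043, 0.017, 0.0275]
tool_rot: [2.22, 2.221, 0.004]
wrist_force: [-1.2, 0.5, 8.3]
gripper_width: 0.0389
grip_force: 25.9
```

Request:
servo_tool(moves=[{"hand":0,"xyz":[0,0,-0.25],"twist":0},{"hand":0,"xyz":[0,0,-0.5],"twist":0},{"hand":0,"xyz":[-0.3,0,-0.5],"twist":0},{"hand":0,"xyz":[-0.6,0,-0.5],"twist":0},{"hand":0,"xyz":[-0.85,0,-0.5],"twist":0},{"hand":0,"xyz":[-1,0,-0.5],"twist":0},{"hand":0,"xyz":[-1,0,-0.5],"twist":0}])

```text
t: 22.23
tcp_pos: [0.6021, -0.1414, 0.1022]
tool_rot: [2.228, 2.21, -0.002]
wrist_force: [0.2, -0.3, -0.2]
gripper_width: 0.0391
grip_force: 25.6
```

Request:
servo_tool(moves=[{"hand":0,"xyz":[-0.3,-0.16,0],"twist":0},{"hand":0,"xyz":[-0.6,-0.16,0],"twist":0},{"hand":0,"xyz":[-0.697,-0.16,0.1],"twist":0},{"hand":0,"xyz":[-0.697,-0.16,0.3],"twist":0},{"hand":0,"xyz":[-0.697,-0.16,0.43],"twist":0},{"hand":0,"xyz":[-0.697,-0.16,0.467],"twist":0},{"hand":0,"xyz":[-0.697,-0.16,0.467],"twist":0},{"hand":0,"xyz":[-0.697,-0.16,0.467],"twist":0},{"hand":0.65,"xyz":[-0.697,-0.16,0.467],"twist":0},{"hand":0.65,"xyz":[-0.697,-0.16,0.467],"twist":0},{"hand":0.65,"xyz":[-0.697,-0.16,0.467],"twist":0},{"hand":0.65,"xyz":[-0.697,-0.16,0.467],"twist":0}])

```text
t: 23.23
tcp_pos: [0.5795, -0.2378, 0.0311]
tool_rot: [2.22, 2.222, 0.001]
wrist_force: [0.4, -0.2, -0.0]
gripper_width: 0.0555
grip_force: 0.0
```

Request:
servo_tool(moves=[{"hand":0.65,"xyz":[0,0,-0.2],"twist":0},{"hand":0.7,"xyz":[0,0,-0.5],"twist":0},{"hand":0.7,"xyz":[0.4,0,-0.5],"twist":0},{"hand":0.7,"xyz":[1,0,-0.5],"twist":0},{"hand":0.7,"xyz":[1,0,-0.5],"twist":0},{"hand":0.7,"xyz":[1,0,-0.5],"twist":0},{"hand":0.7,"xyz":[1,0,-0.5],"twist":0}])

```text
t: 23.82
tcp_pos: [0.5798, -0.0801, 0.1056]
tool_rot: [-2.209, -2.23, -0.004]
wrist_force: [0.6, -0.1, -0.4]
gripper_width: 0.0599
grip_force: 0.0
```

```bash
python3 look.py
```

```text
23.8167 [ 0.57979033 -0.08009561  0.10564339]
tart0 [0.442 0.019 0.004] 0.74 [299. 221.]
tart0 [ 0.26   0.237 -0.003] 0.71 [224. 288.]
tart0 [0.53  0.027 0.001] 0.67 [295. 191.]
tart0 [0.31  0.147 0.002] 0.55 [256. 269.]
brownie0 [ 0.435 -0.071 -0.001] 0.58 [330. 223.]
brownie0 [0.422 0.252 0.002] 0.55 [218. 231.]
brownie0 [0.593 0.209 0.113] 0.35 [229. 164.]
jam [299. 190.] [0.5301 0.0175] 66.75
jam [300. 222.] [0.438  0.0175] 68.8125
cloche [0.5905 0.2044 0.0073] 0.98
cloche [ 0.5805  0.5758 -0.0021] 0.57
cloche [ 0.4199  0.592  -0.    ] 0.57
cloche_knob [0.5925 0.2054 0.1124] 0.72
cloche_knob [0.5839 0.57   0.1005] 0.69
```

Request:
servo_tool(moves=[{"hand":0.7,"xyz":[0.4,-0.327,0],"twist":0},{"hand":0.7,"xyz":[0.707,-0.327,0],"twist":0},{"hand":0.7,"xyz":[0.707,-0.327,0],"twist":0},{"hand":0.7,"xyz":[0.707,-0.327,0.25],"twist":0},{"hand":0.7,"xyz":[0.707,-0.327,0.45],"twist":0},{"hand":0.7,"xyz":[0.707,-0.327,0.53],"twist":0},{"hand":0,"xyz":[0.707,-0.327,0.53],"twist":0},{"hand":0,"xyz":[0.707,-0.327,0.53],"twist":0},{"hand":0,"xyz":[0.707,-0.327,0.53],"twist":0},{"hand":0,"xyz":[0.707,-0.327,0.53],"twist":0},{"hand":0,"xyz":[0.707,-0.327,0.53],"twist":0},{"hand":0,"xyz":[0.707,-0.327,0.53],"twist":0}])

```text
t: 25.07
tcp_pos: [0.5307, 0.018, 0.0271]
tool_rot: [2.221, 2.221, 0.002]
wrist_force: [0.8, -0.3, -0.6]
gripper_width: 0.0387
grip_force: 26.7
```

Request:
servo_tool(moves=[{"hand":0,"xyz":[0,0,-0.25],"twist":0},{"hand":0,"xyz":[0,0,-0.5],"twist":0},{"hand":0,"xyz":[-0.3,0,-0.5],"twist":0},{"hand":0,"xyz":[-0.6,0,-0.5],"twist":0},{"hand":0,"xyz":[-0.85,0,-0.5],"twist":0},{"hand":0,"xyz":[-1,0,-0.5],"twist":0},{"hand":0,"xyz":[-1,0,-0.5],"twist":0}])

```text
t: 25.65
tcp_pos: [0.5293, -0.1388, 0.1023]
tool_rot: [2.228, 2.211, -0.001]
wrist_force: [-0.6, -0.5, -0.5]
gripper_width: 0.0392
grip_force: 26.7
```

Request:
servo_tool(moves=[{"hand":0,"xyz":[-0.3,-0.173,0],"twist":0},{"hand":0,"xyz":[-0.6,-0.173,0],"twist":0},{"hand":0,"xyz":[-0.707,-0.173,0.1],"twist":0},{"hand":0,"xyz":[-0.707,-0.173,0.3],"twist":0},{"hand":0,"xyz":[-0.707,-0.173,0.43],"twist":0},{"hand":0,"xyz":[-0.707,-0.173,0.467],"twist":0},{"hand":0,"xyz":[-0.707,-0.173,0.467],"twist":0},{"hand":0,"xyz":[-0.707,-0.173,0.467],"twist":0},{"hand":0.65,"xyz":[-0.707,-0.173,0.467],"twist":0},{"hand":0.65,"xyz":[-0.707,-0.173,0.467],"twist":0},{"hand":0.65,"xyz":[-0.707,-0.173,0.467],"twist":0},{"hand":0.65,"xyz":[-0.707,-0.173,0.467],"twist":0}])

```text
t: 26.65
tcp_pos: [0.5046, -0.2378, 0.0317]
tool_rot: [2.22, 2.222, 0.001]
wrist_force: [0.0, -0.1, 0.0]
gripper_width: 0.0552
grip_force: 0.0
```

Request:
servo_tool(moves=[{"hand":0.65,"xyz":[0,0,-0.2],"twist":0},{"hand":0.7,"xyz":[0,0,-0.5],"twist":0},{"hand":0.7,"xyz":[0.4,0,-0.5],"twist":0},{"hand":0.7,"xyz":[1,0,-0.5],"twist":0},{"hand":0.7,"xyz":[1,0,-0.5],"twist":0},{"hand":0.7,"xyz":[1,0,-0.5],"twist":0},{"hand":0.7,"xyz":[1,0,-0.5],"twist":0}])

```text
t: 27.23
tcp_pos: [0.5045, -0.0813, 0.1063]
tool_rot: [-2.211, -2.229, -0.003]
wrist_force: [0.2, -0.4, -0.5]
gripper_width: 0.0605
grip_force: 0.0
```

```bash
python3 look.py; python3 - <<'E'
from h import *
c=bot.camera("scene")
for t in ["tart0","brownie0"]:
  for r in bot.mark_of(t,c): print(t,np.round(r["xyz"],4),round(r["conf"],2))
E
```

```text
27.2333 [ 0.50449206 -0.08129752  0.10625374]
tart0 [0.309 0.148 0.   ] 0.67 [255. 270.]
tart0 [ 0.26   0.237 -0.002] 0.58 [224. 288.]
tart0 [0.439 0.018 0.002] 0.48 [300. 222.]
jam [300. 222.] [0.4377 0.0172] 68.8125
cloche [0.5887 0.2048 0.0062] 0.86
cloche [ 0.5787  0.5742 -0.001 ] 0.67
cloche [ 0.4235  0.5939 -0.0011] 0.59
cloche_knob [0.4151 0.5938 0.1023] 0.59
cloche_knob [0.5906 0.2057 0.1099] 0.57
cloche_knob [0.5847 0.5721 0.1033] 0.56
tart0 [ 3.083e-01  1.508e-01 -2.000e-04] 0.66
tart0 [ 0.5035 -0.2346  0.0095] 0.53
tart0 [0.4375 0.0211 0.007 ] 0.5
tart0 [ 0.2578  0.2422 -0.0003] 0.5
tart0 [ 0.5837 -0.2382  0.0066] 0.47
brownie0 [ 0.4364 -0.0657  0.0011] 0.7
brownie0 [ 0.5208 -0.0217 -0.0032] 0.44
```

Request:
servo_tool(moves=[{"hand":0.7,"xyz":[0.4,-0.44,0],"twist":0},{"hand":0.7,"xyz":[0.703,-0.44,0],"twist":0},{"hand":0.7,"xyz":[0.703,-0.44,0],"twist":0},{"hand":0.7,"xyz":[0.703,-0.44,0.2],"twist":0},{"hand":0.7,"xyz":[0.703,-0.44,0.45],"twist":0},{"hand":0.7,"xyz":[0.703,-0.44,0.53],"twist":0},{"hand":0.7,"xyz":[0.703,-0.44,0.53],"twist":0},{"hand":0,"xyz":[0.703,-0.44,0.53],"twist":0},{"hand":0,"xyz":[0.703,-0.44,0.53],"twist":0},{"hand":0,"xyz":[0.703,-0.44,0.53],"twist":0},{"hand":0,"xyz":[0.703,-0.44,0.53],"twist":0},{"hand":0,"xyz":[0.703,-0.44,0.53],"twist":0}])

```text
t: 28.63
tcp_pos: [0.439, 0.0175, 0.0276]
tool_rot: [2.221, 2.221, 0.003]
wrist_force: [-0.5, -0.9, 6.1]
gripper_width: 0.0391
grip_force: 25.7
```

Request:
servo_tool(moves=[{"hand":0,"xyz":[0,0,0],"twist":0},{"hand":0,"xyz":[0,0,-0.25],"twist":0},{"hand":0,"xyz":[0,0,-0.5],"twist":0},{"hand":0,"xyz":[0,0,-0.5],"twist":0},{"hand":0,"xyz":[-0.3,0,-0.5],"twist":0},{"hand":0,"xyz":[-0.6,0,-0.5],"twist":0},{"hand":0,"xyz":[-0.85,0,-0.5],"twist":0},{"hand":0,"xyz":[-1,0,-0.5],"twist":0},{"hand":0,"xyz":[-1,0,-0.5],"twist":0}])

```text
t: 29.38
tcp_pos: [0.4378, -0.1381, 0.1025]
tool_rot: [2.227, 2.213, 0.0]
wrist_force: [0.8, 0.6, -1.0]
gripper_width: 0.039
grip_force: 25.7
```

Request:
servo_tool(moves=[{"hand":0,"xyz":[-0.3,-0.06,0],"twist":0},{"hand":0,"xyz":[-0.6,-0.06,0],"twist":0},{"hand":0,"xyz":[-0.707,-0.06,0.1],"twist":0},{"hand":0,"xyz":[-0.707,-0.06,0.3],"twist":0},{"hand":0,"xyz":[-0.707,-0.06,0.43],"twist":0},{"hand":0,"xyz":[-0.707,-0.06,0.467],"twist":0},{"hand":0,"xyz":[-0.707,-0.06,0.467],"twist":0},{"hand":0,"xyz":[-0.707,-0.06,0.467],"twist":0},{"hand":0.65,"xyz":[-0.707,-0.06,0.467],"twist":0},{"hand":0.65,"xyz":[-0.707,-0.06,0.467],"twist":0},{"hand":0.65,"xyz":[-0.707,-0.06,0.467],"twist":0},{"hand":0.65,"xyz":[-0.707,-0.06,0.467],"twist":0}])

```text
t: 30.38
tcp_pos: [0.4295, -0.2384, 0.032]
tool_rot: [2.22, 2.222, 0.001]
wrist_force: [-1.0, -0.2, -0.3]
gripper_width: 0.0556
grip_force: 0.0
```

Request:
servo_tool(moves=[{"hand":0.65,"xyz":[0,0,-0.2],"twist":0},{"hand":0.7,"xyz":[0,0,-0.5],"twist":0},{"hand":0.7,"xyz":[0.4,0.5,-0.5],"twist":0},{"hand":0.7,"xyz":[1,0.8,-0.8],"twist":0},{"hand":0.7,"xyz":[1,0.8,-0.8],"twist":0},{"hand":0.7,"xyz":[1,0.8,-0.8],"twist":0},{"hand":0.7,"xyz":[1,0.8,-0.8],"twist":0},{"hand":0.7,"xyz":[1,0.8,-0.8],"twist":0}])

```text
t: 31.05
tcp_pos: [0.5537, -0.0811, 0.1535]
tool_rot: [2.209, 2.231, 0.007]
wrist_force: [-0.5, 1.2, 0.3]
gripper_width: 0.0597
grip_force: 0.0
```

```bash
python3 look.py; python3 - <<'E'
from h import *
c=bot.camera("top"); print("br",blob(c,(331,222),.024,[0,30,10],[180,255,120],r=18))
c=bot.camera("scene")
for t in ["tart0","brownie0"]:
  for r in bot.mark_of(t,c): print(t,np.round(r["xyz"],4),round(r["conf"],2))
c=bot.camera("wrist"); cv2.imwrite("pics/w6.png",c["frame"])
for t in ["tart0","brownie0"]:
  for r in bot.mark_of(t,c): print(t,np.round(r["xyz"],4),round(r["conf"],2),pix(r["xyz"],c))
E
```

```text
31.05 [ 0.55372041 -0.08107287  0.15350547]
tart0 [ 0.261  0.237 -0.001] 0.74 [224. 288.]
tart0 [ 0.308  0.149 -0.001] 0.72 [255. 270.]
tart0 [0.42  0.246 0.   ] 0.53 [220. 231.]
brownie0 [ 0.435 -0.07  -0.   ] 0.52 [330. 223.]
cloche [0.5882 0.2066 0.0099] 0.9
cloche [ 0.5823  0.5779 -0.0008] 0.73
cloche [ 0.4184  0.5898 -0.0024] 0.57
cloche [ 0.4293 -0.236   0.0014] 0.55
cloche_knob [0.5879 0.2058 0.1102] 0.93
cloche_knob [0.581  0.573  0.1046] 0.9
cloche_knob [0.4162 0.5907 0.1059] 0.7
br (array([ 0.4323, -0.0897]), np.float64(482.125), array([0.0763, 0.1004]), np.float64(88.4))
tart0 [ 0.4305 -0.2355  0.0092] 0.72
tart0 [ 0.5034 -0.2367  0.0076] 0.58
tart0 [ 0.5809 -0.2354  0.0058] 0.46
tart0 [0.3103 0.1519 0.    ] 0.46
tart0 [ 0.425   0.2467 -0.0009] 0.32
brownie0 [ 0.4387 -0.065   0.0016] 0.59
tart0 [ 5.787e-01 -2.381e-01 -4.000e-04] 0.81 [279.70861652 292.3406639 ]
tart0 [ 0.5034 -0.2322  0.0043] 0.59 [219.45979029 291.09744933]
tart0 [ 0.5843 -0.2369  0.002 ] 0.38 [284.36583135 292.84332137]
brownie0 [ 0.4309 -0.0692  0.0047] 0.89 [142.94282999 162.73165684]
```

View pics/w6.png

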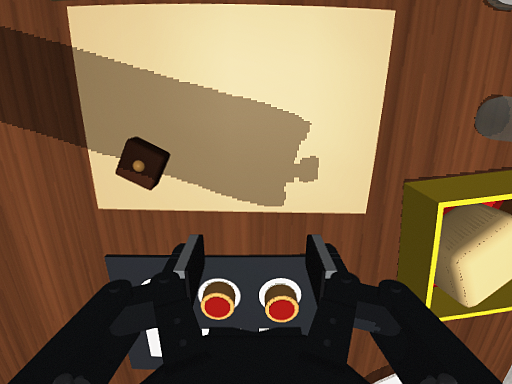

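All three tarts are on their papers: two at (217,298) and (281,302), the third hidden by a finger but detected at r0. The brownie is at (140,165) with its edge about −29° from x. The jaws will turn 29° for it.

Request:
servo_tool(moves=[{"hand":0.7,"xyz":[0.137,-0.76,0],"twist":0.0806},{"hand":0.7,"xyz":[0.137,-0.76,0],"twist":0.0806},{"hand":0.7,"xyz":[0.137,-0.76,0],"twist":0.0806},{"hand":0.7,"xyz":[0.137,-0.76,0.3],"twist":0.0806},{"hand":0.7,"xyz":[0.137,-0.76,0.55],"twist":0.0806},{"hand":0.7,"xyz":[0.137,-0.76,0.75],"twist":0.0806},{"hand":0.7,"xyz":[0.137,-0.76,0.84],"twist":0.0806},{"hand":0.7,"xyz":[0.137,-0.76,0.84],"twist":0.0806},{"hand":0.7,"xyz":[0.137,-0.76,0.84],"twist":0.0806}])

```text
t: 32.4
tcp_pos: [0.4347, -0.0687, 0.0256]
tool_rot: [2.707, 1.593, -0.003]
wrist_force: [0.5, 0.1, 0.5]
gripper_width: 0.0599
grip_force: 0.0
```

Request:
servo_tool(moves=[{"hand":0,"xyz":[0,0,0],"twist":0},{"hand":0,"xyz":[0,0,0],"twist":0},{"hand":0,"xyz":[0,0,0],"twist":0},{"hand":0,"xyz":[0,0,0],"twist":0},{"hand":0,"xyz":[0,0,0],"twist":0},{"hand":0,"xyz":[0,0,0],"twist":0},{"hand":0,"xyz":[0,0,-0.25],"twist":0},{"hand":0,"xyz":[0,0,-0.5],"twist":0},{"hand":0,"xyz":[0,0,-0.5],"twist":0}])

```text
t: 33.15
tcp_pos: [0.4388, -0.069, 0.1067]
tool_rot: [2.707, 1.591, 0.015]
wrist_force: [1.7, 0.5, -1.1]
gripper_width: 0.0396
grip_force: 25.9
```

Request:
servo_tool(moves=[{"hand":0,"xyz":[0,0,0],"twist":-0.0806},{"hand":0,"xyz":[0,0,0],"twist":-0.0806},{"hand":0,"xyz":[0,0,0],"twist":-0.0806},{"hand":0,"xyz":[0,0,0],"twist":-0.0806},{"hand":0,"xyz":[0,0,0],"twist":-0.0806},{"hand":0,"xyz":[0,0,0],"twist":-0.0806}])

```text
t: 33.65
tcp_pos: [0.4354, -0.068, 0.1011]
tool_rot: [2.225, 2.218, 0.002]
wrist_force: [-0.6, 0.2, 0.5]
gripper_width: 0.0394
grip_force: 25.8
```

```bash
python3 - <<'E'
from h import *
s=bot.sense(); print(s["t"],s["tcp_pos"])
c=bot.camera("wrist"); cv2.imwrite("pics/w7.png",c["frame"])
E
```

```text
33.65 [ 0.43541088 -0.06802613  0.10112832]
```

View pics/w7.png

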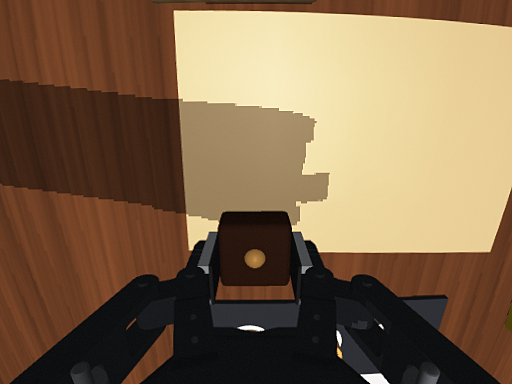

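The brownie is held square in the jaws at (255,258). Placing it on the middle square paper.

Request:
servo_tool(moves=[{"hand":0,"xyz":[-0.3,0.2,0],"twist":0},{"hand":0,"xyz":[-0.6,0.46,0],"twist":0},{"hand":0,"xyz":[-0.85,0.46,0],"twist":0},{"hand":0,"xyz":[-1,0.46,0],"twist":0},{"hand":0,"xyz":[-1,0.46,0],"twist":0}])

```text
t: 34.12
tcp_pos: [0.5035, -0.2275, 0.1014]
tool_rot: [2.232, 2.204, -0.006]
wrist_force: [-1.4, 0.1, 1.0]
gripper_width: 0.0394
grip_force: 25.9
```

Request:
servo_tool(moves=[{"hand":0,"xyz":[-0.3,0,0],"twist":0},{"hand":0,"xyz":[-0.6,0,0],"twist":0},{"hand":0,"xyz":[-0.667,0,0.1],"twist":0},{"hand":0,"xyz":[-0.667,0,0.3],"twist":0},{"hand":0,"xyz":[-0.667,0,0.43],"twist":0},{"hand":0,"xyz":[-0.667,0,0.467],"twist":0},{"hand":0,"xyz":[-0.667,0,0.467],"twist":0},{"hand":0,"xyz":[-0.667,0,0.467],"twist":0},{"hand":0.65,"xyz":[-0.667,0,0.467],"twist":0},{"hand":0.65,"xyz":[-0.667,0,0.467],"twist":0},{"hand":0.65,"xyz":[-0.667,0,0.467],"twist":0},{"hand":0.65,"xyz":[-0.667,0,0.467],"twist":0}])

```text
t: 35.12
tcp_pos: [0.5045, -0.3179, 0.0309]
tool_rot: [2.221, 2.222, 0.0]
wrist_force: [-0.2, -0.4, -0.6]
gripper_width: 0.0558
grip_force: 0.0
```

Request:
servo_tool(moves=[{"hand":0.65,"xyz":[0,0,-0.2],"twist":0},{"hand":0.7,"xyz":[0,0,-0.6],"twist":0},{"hand":0.7,"xyz":[0.4,0,-1],"twist":0},{"hand":0.7,"xyz":[1,0,-1],"twist":0},{"hand":0.7,"xyz":[1,0,-1],"twist":0},{"hand":0.7,"xyz":[1,0,-1],"twist":0},{"hand":0.7,"xyz":[1,0,-1],"twist":0}])

```text
t: 35.7
tcp_pos: [0.506, -0.1607, 0.1821]
tool_rot: [-2.211, -2.23, -0.006]
wrist_force: [1.2, 0.5, -0.4]
gripper_width: 0.0598
grip_force: 0.0
```

Request:
servo_tool(moves=[{"hand":0.7,"xyz":[1,0,-0.6],"twist":0},{"hand":0.7,"xyz":[1,0,-0.6],"twist":0},{"hand":0.7,"xyz":[1,0,-0.6],"twist":0},{"hand":0.7,"xyz":[1,0,-0.6],"twist":0},{"hand":0.7,"xyz":[1,0,-0.6],"twist":0},{"hand":0.7,"xyz":[1,0,-0.6],"twist":0},{"hand":0.7,"xyz":[1,0,-0.6],"twist":0}])

```text
t: 36.28
tcp_pos: [0.5041, -0.0183, 0.2705]
tool_rot: [-2.22, -2.223, -0.001]
wrist_force: [0.6, -0.5, -0.3]
gripper_width: 0.0601
grip_force: 0.0
```

```bash
python3 look.py; python3 - <<'E'
from h import *
c=bot.camera("top"); cv2.imwrite("pics/t9.png",cv2.resize(c["frame"][130:260,200:460],(800,400),interpolation=cv2.INTER_CUBIC))
print("br",blob(c,pix((.504,-.318,.028),c),.028,[0,30,10],[30,255,130],r=14))
for u in [(.429,-.2386),(.504,-.238),(.579,-.238)]: print(blob(c,pix((*u,.028),c),.027,[0,120,80],[8,255,255],r=14))
c=bot.camera("scene")
for t in ["tart0","brownie0","cloche","cloche_knob"]:
  for r in bot.mark_of(t,c): print(t,np.round(r["xyz"],4),round(r["conf"],2))
E
```

```text
36.2833 [ 0.50408015 -0.01825887  0.27049909]
tart0 [0.309 0.147 0.004] 0.46 [256. 270.]
tart0 [ 0.261  0.238 -0.001] 0.46 [224. 288.]
tart0 [ 0.794 -0.023  0.002] 0.43 [308. 103.]
brownie0 [ 0.505 -0.322  0.   ] 0.56 [417. 196.]
cloche [ 0.5791  0.5742 -0.0011] 0.74
cloche [0.5892 0.2029 0.0053] 0.65
cloche [0.418  0.5928 0.    ] 0.62
cloche [ 0.7922 -0.1537 -0.0015] 0.53
cloche_knob [0.5934 0.2075 0.1112] 0.83
cloche_knob [0.5812 0.5706 0.1024] 0.69
cloche_knob [0.4146 0.5904 0.1034] 0.68
br (array([ 0.5029, -0.3173]), np.float64(179.5625), array([0.0444, 0.0367]), np.float64(2.200000000000003))
(array([ 0.4317, -0.2363]), np.float64(773.5625), array([0.0773, 0.0775]), np.float64(88.4))
(array([ 0.5079, -0.2335]), np.float64(762.9375), array([0.0782, 0.0792]), np.float64(88.3))
(array([ 0.5822, -0.2317]), np.float64(710.4375), array([0.0776, 0.0808]), np.float64(88.2))
tart0 [ 0.5034 -0.2385  0.0074] 0.74
tart0 [ 0.5824 -0.2404  0.0053] 0.72
tart0 [ 0.4307 -0.2392  0.0096] 0.56
tart0 [ 0.257   0.2409 -0.0011] 0.41
cloche [ 0.581   0.574  -0.0018] 0.95
cloche [0.5947 0.2052 0.0049] 0.78
cloche [ 0.4208  0.2487 -0.0058] 0.68
cloche [ 0.4143  0.5967 -0.0021] 0.64
cloche_knob [0.5938 0.2053 0.1164] 0.97
cloche_knob [0.5762 0.5719 0.1027] 0.63
cloche_knob [0.4153 0.593  0.1092] 0.61
```

View pics/t9.png

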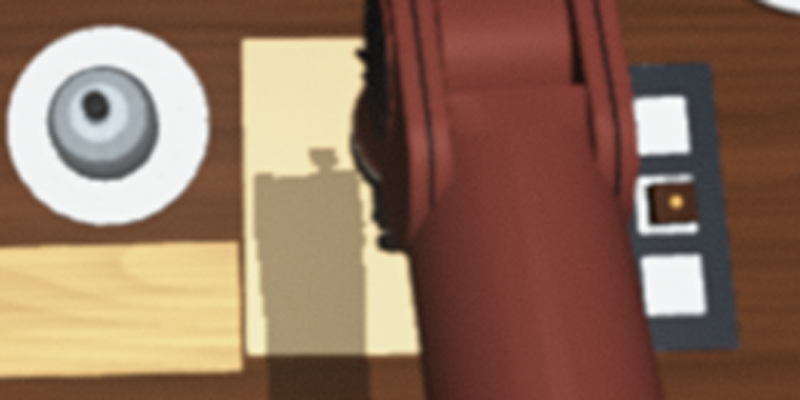

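The top view shows the brownie square on the middle paper (672,203) and the cloche centred on the plate (105,123). The arm hides the tarts, so I'll check them from the scene camera and hand in if all is well.

```bash
python3 - <<'E'
from h import *
c=bot.camera("scene"); ok=True
for u in [(.429,-.2386),(.504,-.238),(.579,-.238)]:
    b=blob(c,pix((*u,.027),c),.027,[0,120,80],[8,255,255],r=12); d=np.hypot(*(b[0]-u)) if b else 1
    print(b,d); ok&=d<.007
t=bot.camera("top"); b=blob(t,pix((.504,-.318,.028),t),.028,[0,30,10],[30,255,130],r=14); print(b); ok&=np.hypot(*(b[0]-(.504,-.318)))<.007
if ok: print(bot.job_done())
E
```

```text
(array([ 0.4263, -0.2389]), np.float64(37.1875), array([0.0236, 0.0275]), np.float64(89.2)) 0.0027166155414412047
(array([ 0.5024, -0.2378]), np.float64(43.5625), array([0.0257, 0.0261]), np.float64(89.5)) 0.0016124515496597526
(array([ 0.5776, -0.2413]), np.float64(48.25), array([0.0245, 0.0252]), np.float64(38.599999999999994)) 0.003584689665786965
(array([ 0.5029, -0.3173]), np.float64(179.5), array([0.0443, 0.0367]), np.float64(2.0))
the job is handed in; nothing more can be done
None
```

I built the burger on the plate and covered it with the steel cloche, and set the three tarts and one brownie (four cakes in all) on their papers; the last camera check put every cake within 4 mm of its paper's centre, and the job is handed in, though no verdict came back.

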